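Unload the filter and hold the index plunger out

TASK

Slide the framed filter glass up out of the slotted holder on the index table and stand it in the slot of the wooden rest, letting go of it only once it is down in that slot. Then pull the index plunger's knob fully back against its spring, so that its pin is clear of the hole in the table's rim, and finish while still holding the knob back, so that a colleague can turn the table. Leave the objective, the oil bottle and the slide box where they are.

Things in the scene. Friction and masses are not known exactly. Their poses are not given: they have to be found in the camera images.
- index_table: Fixed index table. Base plate 180 x 150 x 14 mm; on it a round aluminium table, radius 60 mm, top 70 mm above the work surface. Origin on the work surface under the round table's centre; z up. On its -x side a grey block (44 mm wide, top 72 mm high, 77 to 105 mm from the origin) carries the plunger, which runs level along x and is pulled out towards -x.
- slot_floor (a point): Centre of the slot's floor in the black holder on top of the round table, 76 mm above the work surface; axes as the index table. Two slotted posts take the filter's side edges; the slot runs along y: 11 mm wide (x), 73 mm long (y), 34 mm deep; post tops 110 mm above the work surface.
- filter: Loose filter glass in an aluminium frame: a plate 8 mm thick (its x), 70 mm wide (its y), 90 mm high (its z), 60 to 130 g. Origin at the middle of its lower edge. It starts standing in the holder's slot, top edge 166 mm above the work surface, the upper 56 mm free. Either face may face either way in the rest.
- rest: Fixed wooden rest. Foot 70 x 120 mm, origin under its centre. Its upright slot runs along its y: 20 mm wide (x), 90 mm long (y), 42 mm deep, walls 10 mm thick, top of the walls 50 mm above the work surface. The filter stands in it loosely and may lean.
- rest_floor (a point): Centre of the slot's floor in the wooden rest, 8 mm above the work surface; axes as the rest.
- knob (a point): Centre of the plunger's black knob, a plain cylinder 26 mm in diameter, 26 mm long, lying level along the index table's x axis, 55 mm above the work surface; pushed in, it is 134 mm from the index table's origin along -x. It moves with the plunger. It stands out beyond the base plate: 42 mm free below it, nothing beside it, 16 mm between knob and block.
- plunger (a joint): How far the plunger is pulled out (m): 0 with the pin seated 10 mm deep in the rim hole, 0.016 at the stop. The spring pulls it back in, with about 4 N at 0 and 10.5 N at the stop; it does not stay out by itself.
- slide_box: Bystander: loose closed grey slide box 85 x 110 x 34 mm, 0.4 kg, origin under its centre. One of it and the rest stands left of the index table, the other right, either way round.
- objective: Bystander: loose steel microscope objective standing upright, radius 17 mm, 50 mm high, origin under its centre.
- oil_bottle: Bystander: loose small amber bottle, radius 16 mm, 60 mm high, origin under its centre.
There are look-alikes about, which are no part of the job. Of the things like the filter, leave any that is blue, red or turquoise; of the rest the smaller one is meant.

How it is judged (in metres and radians):
On the way, in this order (a step that is already met when the one before it is completed fails the run):
1. the filter is held up clear of the holder (z of filter in the frame of slot_floor above 0.036 m and contact force between filter and the fingers above 1 N), for 0.1 s.
2. the filter stands in the wooden rest, let go and still (x of filter in the frame of rest_floor between -0.014 and 0.014 m and y of filter in the frame of rest_floor between -0.03 and 0.03 m and z of filter in the frame of rest_floor below 0.01 m and angle between filter's own z axis and vertical below 0.4 rad and contact force between filter and the fingers below 0.1 N and linear speed of filter below 0.03 m/s), for 0.2 s.
3. the plunger is pulled fully back by its knob (value of joint plunger above 0.013 m and contact force between plunger and the fingers above 2 N), for 0.5 s.
At the end, for the whole second after the job is handed in: The filter stands in the rest's slot, upright (leaning less than 0.4 rad), its lower edge within 10 mm of the slot floor's height, not touched by the fingers and still; the plunger is pulled out more than 13 mm of its 16 mm (pin clear of the rim hole), held by the fingers with more than 2 N (all of step 2 and all of step 3); the arm keeps its last pose, push and grip.
It fails at once if the filter was dropped: let go with its lower edge more than 25 mm above the rest's slot floor (height (world z) of filter above 0.033 m and horizontal distance between filter and slot_floor above 0.03 m and contact force between filter and the fingers below 0.05 N).
It fails at once if the slide box was moved more than 20 mm (distance of slide_box from where it was at the start of the episode above 0.02 m).
It fails at once if the objective was moved more than 20 mm (distance of objective from where it was at the start of the episode above 0.02 m).
It fails at once if the oil bottle was moved more than 20 mm (distance of oil_bottle from where it was at the start of the episode above 0.02 m).
It also fails if it takes over 48 s, if anything falls off the work surface, if the arm or the gripper's body presses on something with over 40 N, if the wrist force passes 120 N, or if a joint passes its speed limit or range.

ROBOT

A 6-joint arm with a two-finger parallel gripper is mounted at the origin on the work surface. World frame = base frame: x ahead of the robot, y to its left, z up, the work surface at z = 0. Lengths are in m, angles in degrees, forces in N, time in s.
With the tool pointing down it reaches from about 0.4 to 0.825 m from the base axis. Payload 7 kg.
Tool frame: the origin (TCP) lies midway between the tips of the shut fingers; the grasp point (between the pads) lies r.grip_depth behind it (r.grip_depth is the distance from the TCP to the grasp point, in m); z points along the fingers, y is the line along which they close (so a half turn about z gives the same grasp; the last joint's range is limited). The gripper opens to 88 mm and grips with 3 to 60 N. Pads are 19 mm wide; open, the fingers measure 130 mm over their backs; the gripper's body (78 mm by 193 mm) begins 47 mm behind the grasp point.
Start: joints at [-56.316, 20.546, 0.682, 0, -70.136, -16.507], TCP at [0.199, -0.645, 0.203] pointing down, gripper open.
Joint ranges: [-176.03, 176.03], [-82.01, 121.73], [-58.28, 71.71], [-173.87, 95.51], [-174.79, -0.11], [-173.66, 173.66]. Speed limits (degrees/s): [136.94, 136.94, 172.46, 180, 180, 180].

INTERFACE

Orientations are given as [roll, pitch, yaw] about the fixed x, y, z axes, in that order (R = Rz(yaw) Ry(pitch) Rx(roll)).
In Python, from plant import r gives the robot as it stands.
- The arm moves only by the tool shift_gripper, called after ">>>" as name(argument=value, ...) on one line, values as JSON. Schema: {"type":"object","properties":{"ticks":{"type":"string"},"jaw":{"type":"number"},"grip_force":{"type":"number"},"only":{"type":"string"},"quiet":{"type":"boolean"},"lines":{"type":"string"}},"required":["ticks"],"additionalProperties":false}. ticks is a string of 1 to 12 rows, parted by a bar, with the numbers parted by spaces; each row has 6 numbers: dx, dy, dz in m, then a rotation vector rx, ry, rz in degrees; each row is the pose to reach, as a shift and turn from the pose commanded when the call began, along the tool's axes at that moment; what a row does not reach only later rows make up. A row lasts 1/12 s, in which the tool goes at most 0.0417 m and 7.16 degrees, less where a joint would pass 70% of its speed; a pose out of reach is approached as far as the arm can. jaw is the finger opening in m, set as the call begins (left out keeps the last). The fingers move at their own pace and stop on an object; grip_force is the grip in N (left out, the last holds). Time passes only in rows, so rows that do not move let the fingers close. The tool returns the time, the measured TCP pose, the force, the opening and the grip force at its end. only (a regular expression) keeps the lines of the reply that match it, lines (a string "A,B") keeps lines A to B, and quiet returns only ok. Input that does not fit is refused with a message, and nothing moves.
- r.get_state(): the state, without advancing time (a new reading comes with each control period).
- r.capture(name): name is "scene" or "top" or "wrist"; returns a dict with "frame" (480x640x3 uint8, red, green, blue), "z_map" (480x640 float32, m along the optical axis (not along the pixel's ray), 0 where there is no reading), "fx", "fy", "cx", "cy" (pixels), "cam_to_world" (4x4, takes a point from camera to world coordinates). Camera axes: x right, y down, z forward; pixel columns grow to the right and rows downward; lengths in m; the calibration is good to about 2 mm. The wrist camera is an equidistant fisheye: a pixel r from the principal point sees the ray r / f radians off the axis. A picture is of the moment at which its call begins.
- r.close_job(): hands the job in; it is judged then, once.
The state is a dict: "time_s": time; "joints": joint angles; "qd": joint speeds; "joint_torque": joint torques, N m; "tcp_pos": TCP position; "eef_rot": TCP orientation; "contact_force": force on the tool from outside, world axes, zero at the start; "moment": the same for the moment, N m; "gripper_width": finger opening in m; "gripper_force": force on a finger pad.
Only numpy, scipy, OpenCV 4.12 (cv2) and the standard library are available. Lean on these libraries where they do the work, as an engineer would, in place of code of your own. Each camera call takes 0.05 s, during which the arm holds its last target. There are 200 camera calls.

## Working session

There is one attempt and no reset: what is moved stays moved. The work goes in short steps, Python scripts to look and compute and a tool call to move; the robot and the scene stay as the last step left them, time stands still between calls to the robot, and variables do not carry over. Pictures are saved under pics/ and viewed, at most 10 in all, crops included, and the job is handed in when it is done.

```bash
ls; mkdir -p pics
```

Run:
```python
from plant import r
import cv2,numpy as np
s=r.get_state();print(s, r.grip_depth)
for n in("scene","top"):
    c=r.capture(n);np.savez(f"{n}.npz",**c);cv2.imwrite(f"pics/{n}0.png",c["frame"][:,:,::-1]);print(n,c["fx"],c["cx"],c["cy"],np.round(c["cam_to_world"],3).tolist())
```

```text
pics
{'time_s': 0.0, 'joints': array([-5.63156903e+01,  2.05918584e+01,  6.34269578e-01, -1.76172986e-02,
       -7.01361380e+01, -1.65060591e+01]), 'qd': array([ 0.03648929,  0.0133214 , -0.0504303 ,  0.01226499,  0.00805228,
       -0.01600895]), 'joint_torque': array([-5.91532680e-04, -5.82718420e+01,  2.93066293e+01,  6.99752122e+00,
        6.91661640e-03, -1.28777151e-04]), 'tcp_pos': array([ 0.19915235, -0.64440864,  0.20202958]), 'eef_rot': array([ 1.79905430e+02, -1.07527093e-02, -1.62827740e+02]), 'contact_force': array([ 1.27604339e+00,  1.12339594e-03, -5.21971517e-01]), 'moment': array([-0.02671945,  0.05676547, -0.01592959]), 'gripper_force': 0.0, 'gripper_width': 0.08768986173925404} 0.0188
scene 567.4273965901717 320.9822007315479 239.83753705789653 [[-0.039, 0.571, -0.82, 1.379], [0.999, 0.034, -0.023, 0.031], [0.015, -0.82, -0.572, 0.65], [0.0, 0.0, 0.0, 1.0]]
top 529.0966730582509 316.73305085332424 248.35157334229814 [[-0.029, -0.984, 0.176, 0.377], [-1.0, 0.031, 0.007, -0.01], [-0.012, -0.175, -0.984, 1.144], [0.0, 0.0, 0.0, 1.0]]
```

View pics/scene0.png

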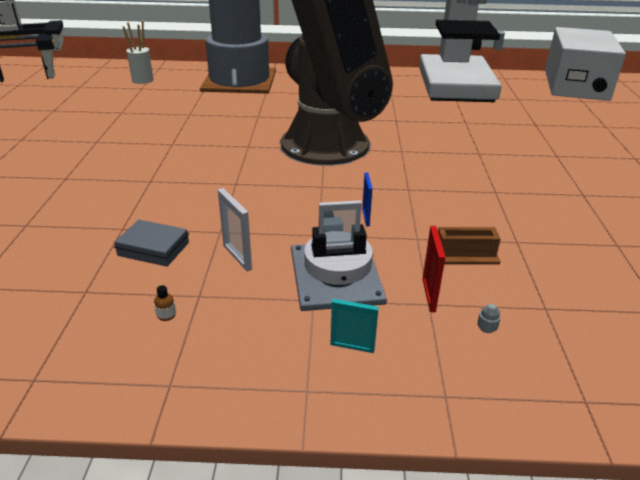

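View pics/top0.png

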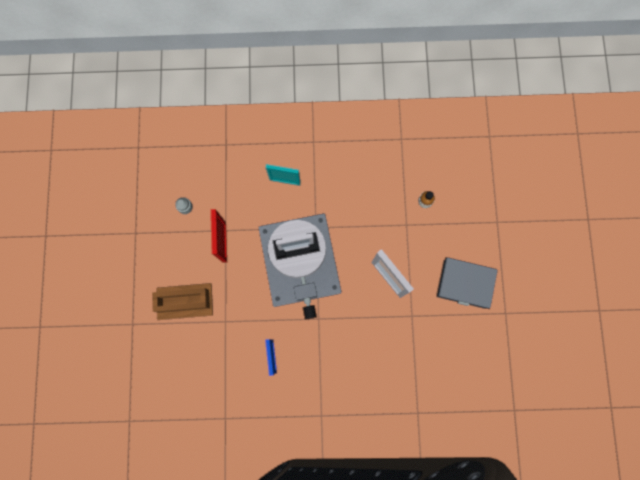

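The scene view shows a white framed plate in the holder at (340,225). A larger white plate stands alone at (235,230). There is a red plate at (434,268), blue at (367,198) and turquoise at (354,325). The rest is at (468,243), the objective at (488,318), the bottle at (165,303) and the slide box at (152,241). In the top view the table is at (297,248), the knob at (309,312) and the rest at (183,300).

Candidates for the filter (scene pixels): holder plate (340,225), larger white plate (235,230), red (434,268), blue (367,198), turquoise (354,325). I choose the holder plate because it is uncoloured, smaller and stands in the holder. A close crop will check this.

Create h.py:
```python
import numpy as np,cv2
def load(n): return dict(np.load(f"{n}.npz"))
def ray(c,u,v):
    M=c["cam_to_world"];d=M[:3,:3]@np.array([(u-c["cx"])/c["fx"],(v-c["cy"])/c["fy"],1.]);return M[:3,3],d
def plane(c,u,v,z):
    o,d=ray(c,u,v);return o+d*(z-o[2])/d[2]
def tri(c1,p1,c2,p2):
    o1,d1=ray(c1,*p1);o2,d2=ray(c2,*p2)
    t=np.linalg.lstsq(np.c_[d1,-d2],o2-o1,rcond=None)[0];a=o1+d1*t[0];b=o2+d2*t[1];return (a+b)/2,np.linalg.norm(a-b)
def cloud(c):
    z=c["z_map"];v,u=np.mgrid[:480,:640];P=np.stack([(u-c["cx"])/c["fx"]*z,(v-c["cy"])/c["fy"]*z,z],-1)
    M=c["cam_to_world"];P=P@M[:3,:3].T+M[:3,3];P[z==0]=np.nan;return P
```

Run:
```python
from h import *
t,s=load("top"),load("scene")
a=cv2.resize(t["frame"][210:330,250:350],None,fx=4,fy=4,interpolation=cv2.INTER_CUBIC)
b=cv2.resize(s["frame"][190:310,285:385],None,fx=4,fy=4,interpolation=cv2.INTER_CUBIC)
cv2.imwrite("pics/crop1.png",np.hstack([a,b])[:,:,::-1])
for n,c in(("top",t),("scene",s)):
    P=cloud(c)
    hsv=cv2.cvtColor(c["frame"],cv2.COLOR_RGB2HSV)
    for nm,h in(("red",(0,4)),("blue",(112,128)),("turq",(82,98)),("brown",(5,20))):
        m=((hsv[...,0]>=h[0])&(hsv[...,0]<=h[1])&(hsv[...,1]>150)).astype(np.uint8)
        if nm=="brown":m&=(hsv[...,2]<140)
        k,l,st,ce=cv2.connectedComponentsWithStats(m)
        for i in range(1,k):
            if st[i,4]>100:
                q=P[l==i];q=q[np.isfinite(q[:,0])]
                if len(q)>20 and q[:,0].min()>0.2:print(n,nm,st[i].tolist(),np.round(np.percentile(q,[2,50,98],axis=0),3).tolist())
```

```text
top red [211, 209, 16, 53, 640] [[0.556, 0.195, 0.007], [0.6, 0.199, 0.082], [0.644, 0.206, 0.12]]
top turq [267, 165, 32, 19, 419] [[0.725, 0.034, 0.007], [0.734, 0.065, 0.058], [0.742, 0.096, 0.092]]
top brown [153, 284, 59, 35, 1643] [[0.442, 0.231, 0.005], [0.473, 0.285, 0.014], [0.505, 0.338, 0.053]]
scene red [423, 226, 23, 86, 1084] [[0.499, 0.194, 0.007], [0.621, 0.198, 0.069], [0.652, 0.231, 0.118]]
scene blue [363, 173, 9, 52, 234] [[0.33, 0.091, 0.006], [0.382, 0.095, 0.05], [0.393, 0.101, 0.09]]
scene turq [331, 299, 47, 53, 1990] [[0.734, 0.033, 0.004], [0.741, 0.065, 0.05], [0.75, 0.096, 0.091]]
scene brown [438, 228, 62, 37, 1913] [[0.461, 0.234, 0.003], [0.495, 0.289, 0.035], [0.512, 0.339, 0.051]]
scene brown [154, 294, 19, 14, 185] [[0.677, -0.256, 0.031], [0.691, -0.241, 0.038], [0.699, -0.231, 0.045]]
```

View pics/crop1.png

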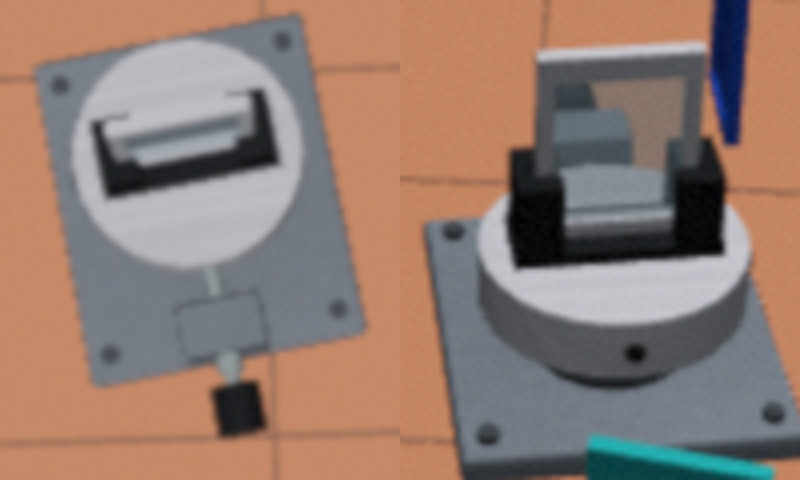

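The crop confirms a clear, aluminium-framed plate in the black holder. Its top corners are at scene px (319.5,203) and (361,201), and the knob is at top px (309.5,312).

Run:
```python
from h import *
t,s=load("top"),load("scene")
f=lambda x:np.round(x,4).tolist()
cr=lambda x,y:(250+(x-1.5)/4,210+(y-1.5)/4)
B=np.array([plane(t,*cr(*p),.014) for p in((38,66),(298,15),(365,328),(97,385))])
print("plate",f(B[:,:2]),[f(np.linalg.norm(B[i]-B[(i+1)%4])) for i in range(4)],"mid",f(B.mean(0)))
for a,b in((3,0),(2,1)):d=B[b]-B[a];print("yaw",np.degrees(np.arctan2(d[1],d[0])))
for a,b in((1,0),(2,3)):d=B[b]-B[a];print("yaw",np.degrees(np.arctan2(-d[0],d[1])))
m=((t["frame"].min(-1)>165)).astype(np.uint8);m[:210]=0;m[290:]=0;m[:,:262]=0;m[:,340:]=0
k,l,st,ce=cv2.connectedComponentsWithStats(m);i=1+st[1:,4].argmax()
hull=cv2.convexHull(np.argwhere(l==i)[:,::-1].astype(np.int32));e=cv2.fitEllipse(hull);print("disc",e,f(plane(t,*e[0],.07)))
# depth checks
for n,c in(("top",t),("scene",s)):
    P=cloud(c).reshape(-1,3);near=(abs(P[:,0]-.59)<.15)&(abs(P[:,1]-.03)<.09)
    q=P[near&(P[:,2]>.118)&(P[:,2]<.19)];print(n,"filter",len(q),f(np.percentile(q,[1,50,99],axis=0)))
    (cx,cy),wh,a=cv2.minAreaRect(q[:,:2].astype(np.float32)*1000);print(cx,cy,wh,a)
    q=P[near&(P[:,2]>.066)&(P[:,2]<.074)];
    if n=="top":print("disc z",f(np.median(q,0)),cv2.minEnclosingCircle(q[:,:2].astype(np.float32)*1000))
    rr=(abs(P[:,0]-.475)<.06)&(abs(P[:,1]-.285)<.085)
    for lo,hi in((.046,.056),(.003,.012),(.004,.06)):
        q=P[rr&(P[:,2]>lo)&(P[:,2]<hi)];print(n,"rest",lo,len(q),f(np.median(q,0)),cv2.minAreaRect(q[:,:2].astype(np.float32)*1000))
# filter top edge by scene rays at .166
for p in((319.5,203),(361,201)):print("topcorner",f(plane(s,*p,.166)))
K=[plane(t,*cr(*p),.055) for p in((212,388),(260,380),(268,426),(222,436))];print("knob",f(np.mean(K,0)))
```

```text
plate [[0.6319, 0.1223], [0.6561, -0.0208], [0.4832, -0.0511], [0.4571, 0.0925]] [0.145, 0.1755, 0.146, 0.1773] mid [0.5571, 0.0357, 0.014]
yaw 9.652406138944334
yaw 9.963846669284331
yaw 9.575580158150435
yaw 10.28700600391234
disc ((296.3454284667969, 247.76048278808594), (55.596561431884766, 56.43913650512695), 71.44377136230469) [0.5712, 0.0393, 0.07]
top filter 293 [[0.5622, 0.0054, 0.1187], [0.5705, 0.0408, 0.1639], [0.5797, 0.0731, 0.1702]]
571.4603881835938 39.499027252197266 (8.926739692687988, 69.55154418945312) 9.80661392211914
disc z [0.5501, 0.035, 0.0701] ((590.0140380859375, 55.434898376464844), 155.9537353515625)
top rest 0.046 636 [0.4732, 0.2869, 0.05] ((473.740478515625, 287.22698974609375), (40.451744079589844, 111.54103088378906), 2.9187350273132324)
top rest 0.003 1218 [0.4722, 0.285, 0.0072] ((474.9012756347656, 285.3680114746094), (119.6318130493164, 169.19862365722656), 0.0586719810962677)
top rest 0.004 1979 [0.4724, 0.2857, 0.0109] ((474.88958740234375, 285.2222900390625), (119.58120727539062, 168.90367126464844), 0.08758092671632767)
scene filter 1099 [[0.5683, 0.0033, 0.1189], [0.5763, 0.0377, 0.1444], [0.5852, 0.0725, 0.1666]]
575.264404296875 38.06980895996094 (12.572875022888184, 70.52542114257812) 8.905383110046387
scene rest 0.046 548 [0.4803, 0.2842, 0.0491] ((477.5939025878906, 285.2454833984375), (44.751731872558594, 111.39519500732422), 3.299980401992798)
scene rest 0.003 463 [0.5036, 0.2933, 0.0075] ((508.0760498046875, 298.5940856933594), (37.779296875, 117.1821060180664), 7.406527042388916)
scene rest 0.004 2040 [0.4946, 0.2885, 0.0359] ((485.0416259765625, 288.0738220214844), (60.0721549987793, 116.19419860839844), 3.4170002937316895)
topcorner [0.5796, 0.0054, 0.166]
topcorner [0.5689, 0.0737, 0.166]
knob [0.4406, 0.0155, 0.055]
```

Create go.py:
```python
import sys,numpy as np
from scipy.spatial.transform import Rotation as R
from plant import r
def delta(pos,yaw):
    s=r.get_state();A=R.from_euler("xyz",s["eef_rot"],degrees=True);T=R.from_euler("xyz",[180,0,yaw],degrees=True)
    print("tool delta",np.round(A.inv().apply(np.array(pos)-s["tcp_pos"]),4),"rotvec",np.round((A.inv()*T).as_rotvec(degrees=True),2),"tcp",np.round(s["tcp_pos"],4),"t",round(s["time_s"],2))
if __name__=="__main__":delta([float(x) for x in sys.argv[1:4]],float(sys.argv[4]))
```

```bash
python3 go.py .573 .039 .26 -80.2
```

```text
tool delta [-0.5589  0.5428 -0.0572] rotvec [ 8.000e-02  5.000e-02 -8.263e+01] tcp [ 0.1991 -0.6445  0.2021] t 0.1
```

>>> shift_gripper(ticks="-0.02 0.02 -0.02 0 0 -6.9 | -0.05 0.05 -0.04 0 0 -13.8 | -0.08 0.08 -0.057 0 0 -20.7 | -0.11 0.107 -0.057 0 0 -27.5 | -0.14 0.135 -0.057 0 0 -34.4 | -0.168 0.163 -0.057 0 0 -41.3 | -0.196 0.19 -0.057 0 0 -48.2 | -0.224 0.217 -0.057 0 0 -55 | -0.252 0.245 -0.057 0 0 -62 | -0.28 0.272 -0.057 0 0 -69 | -0.308 0.3 -0.057 0 0 -75.8 | -0.335 0.325 -0.057 0 0 -82.6", jaw=0.088)

```text
time_s: 1.1
tcp_pos: [0.4236, -0.2333, 0.26]
eef_rot: [-180.0, 0.0, -79.9]
contact_force: [0.5, -2.2, 0.1]
gripper_width: 0.0875
gripper_force: 0.0
```

```bash
python3 go.py .573 .039 .26 -80.2
```

```text
tool delta [-2.418e-01 -1.949e-01  1.000e-04] rotvec [-0.02  0.01  0.33] tcp [ 0.4236 -0.2333  0.26  ] t 1.1
```

>>> shift_gripper(ticks="-0.024 0 0 0 0 0 | -0.05 -0.02 0 0 0 0 | -0.078 -0.045 0 0 0 0 | -0.106 -0.07 0 0 0 0 | -0.134 -0.097 0 0 0 0 | -0.162 -0.124 0 0 0 0 | -0.19 -0.15 0 0 0 0 | -0.215 -0.172 0 0 0 0 | -0.234 -0.188 0 0 0 0 | -0.24 -0.194 0 0 0 0 | -0.24 -0.194 0 0 0 0 | -0.24 -0.194 0 0 0 0")

```text
time_s: 2.1
tcp_pos: [0.5734, 0.0341, 0.2594]
eef_rot: [179.9, -0.0, -80.2]
contact_force: [0.2, -0.3, -0.4]
gripper_width: 0.0877
gripper_force: 0.0
```

```bash
python3 go.py .573 .039 .26 -80.2
```

Run:
```python
from plant import r
import cv2,numpy as np
c=r.capture("wrist");np.savez("wrist1.npz",**c);cv2.imwrite("pics/wrist1.png",c["frame"][:,:,::-1]);print(c["fx"],c["cx"],c["cy"],np.round(c["cam_to_world"],4).tolist())
```

```text
tool delta [-0.0049 -0.0004 -0.0006] rotvec [ 0.08 -0.01  0.02] tcp [0.5734 0.0341 0.2594] t 2.1
371.64829954431775 325.4097236075046 234.46602538224016 [[-0.9853, -0.1628, -0.0509, 0.5863], [-0.1706, 0.9431, 0.2853, -0.0444], [0.0015, 0.2898, -0.9571, 0.4417], [0.0, 0.0, 0.0, 1.0]]
```

View pics/wrist1.png

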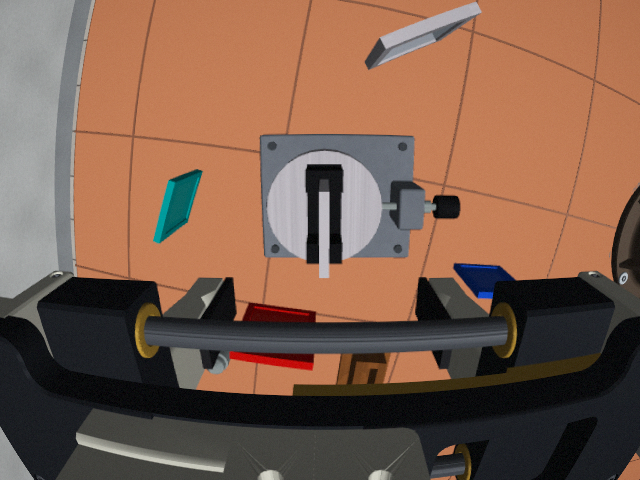

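Wrist view: the filter's top edge is the white bar from (324,191) to (324,278), centred between the fingertips at x≈232 and x≈418. The knob is at (446,207).

Add to h.py:
```python
def fray(c,u,v):
    x,y=(u-c["cx"])/c["fx"],(v-c["cy"])/c["fy"];a=np.hypot(x,y);d=np.array([np.sin(a)*x/a,np.sin(a)*y/a,np.cos(a)])
    M=c["cam_to_world"];return M[:3,3],M[:3,:3]@d
def near(r1,r2):
    (o1,d1),(o2,d2)=r1,r2;t=np.linalg.lstsq(np.c_[d1,-d2],o2-o1,rcond=None)[0];a=o1+d1*t[0];b=o2+d2*t[1];return (a+b)/2,np.linalg.norm(a-b)
```

Run:
```python
from h import *
w,s,t=load("wrist1"),load("scene"),load("top")
f=lambda x:np.round(x,4).tolist()
g=w["frame"].min(-1);print([ (y,np.where(g[y,305:345]>175)[0]+305) for y in (200,260)][1]);
col=g[150:290,323];print("col bright",[(i+150) for i in range(1,140) if (col[i]>190)!=(col[i-1]>190)], [g[y,323] for y in(180,188,195,270,280)])
for p in((323.5,191),(323.5,278)):
    o,d=fray(w,*p);print(f(o+d*(.166-o[2])/d[2]))
for p,q in(((323.5,191),(319.5,203)),((323.5,278),(361,201))):
    a,e=near(fray(w,*p),ray(s,*q));print("tri",f(a),f(e))
# knob centre: wrist & top
m=(w["frame"].max(-1)<60);m[:190]=0;m[225:]=0;m[:,:431]=0;m[:,462:]=0;v,u=np.where(m);print("knobpx",u.mean(),v.mean(),u.min(),u.max(),v.min(),v.max())
m=(t["frame"].max(-1)<60);m[:300]=0;m[325:]=0;m[:,:298]=0;m[:,322:]=0;v2,u2=np.where(m);print(u2.mean(),v2.mean())
a,e=near(fray(w,u.mean(),v.mean()),ray(t,u2.mean(),v2.mean()));print("knob tri",f(a),f(e))
```

```text
(260, array([319, 320, 321, 322, 323, 324, 325, 326, 327]))
col bright [215, 216, 259, 260, 264, 265, 268, 269, 271, 272, 273, 274] [np.uint8(61), np.uint8(62), np.uint8(186), np.uint8(188), np.uint8(89)]
[0.5789, 0.0044, 0.166]
[0.5669, 0.0742, 0.166]
tri [0.5788, 0.0049, 0.1654] 0.0009
tri [0.5669, 0.0742, 0.165] 0.0008
knobpx 446.12132352941177 206.46691176470588 432 459 196 217
309.3 311.78333333333336
knob tri [0.44, 0.0164, 0.0551] 0.0001
```

```bash
python3 go.py .5728 .0395 .127 -80.2
```

```text
tool delta [-0.006  -0.0007  0.1326] rotvec [ 0.05 -0.01 -0.03] tcp [0.5733 0.0335 0.2596] t 2.15
```

>>> shift_gripper(ticks="-0.005 0 0.02 0 0 0 | -0.005 0 0.05 0 0 0 | -0.005 0 0.08 0 0 0 | -0.005 0 0.11 0 0 0 | -0.005 0 0.127 0 0 0 | -0.005 0 0.132 0 0 0 | -0.005 0 0.132 0 0 0 | -0.005 0 0.132 0 0 0")

```text
time_s: 2.82
tcp_pos: [0.5735, 0.0384, 0.1293]
eef_rot: [-179.9, -0.0, -80.3]
contact_force: [0.4, -0.1, 0.8]
gripper_width: 0.0878
gripper_force: 0.0
```

```bash
python3 go.py .5728 .0395 .127 -80.2
```

```text
tool delta [-0.0013  0.0005  0.0023] rotvec [-0.08 -0.01 -0.05] tcp [0.5735 0.0384 0.1293] t 2.82
```

>>> shift_gripper(ticks="0 0 0 0 0 0 | 0 0 0 0 0 0 | 0 0 0 0 0 0 | 0 0 0 0 0 0 | 0 0 0 0 0 0 | 0 0 0 0 0 0 | 0 0 0 0 0 0 | 0 0 0 0 0 0 | 0 0 0 0 0 0 | 0 0 0 0 0 0 | 0 0 0 0 0 0 | 0 0 0 0 0 0", jaw=0, grip_force=15)

```text
time_s: 3.82
tcp_pos: [0.573, 0.039, 0.1279]
eef_rot: [180.0, -0.0, -80.2]
contact_force: [-0.1, -0.7, 0.4]
gripper_width: 0.013
gripper_force: 0.0
```

>>> shift_gripper(ticks="0 0 0 0 0 0 | 0 0 0 0 0 0 | 0 0 0 0 0 0 | 0 0 0 0 0 0", grip_force=25)

```text
time_s: 4.15
tcp_pos: [0.573, 0.0389, 0.1279]
eef_rot: [180.0, 0.0, -80.2]
contact_force: [0.4, 0.4, -1.2]
gripper_width: 0.0078
gripper_force: 25.0
```

>>> shift_gripper(ticks="0 0 -0.005 0 0 0 | 0 0 -0.015 0 0 0 | 0 0 -0.027 0 0 0 | 0 0 -0.039 0 0 0 | 0 0 -0.051 0 0 0 | 0 0 -0.063 0 0 0 | 0 0 -0.075 0 0 0 | 0 0 -0.087 0 0 0 | 0 0 -0.099 0 0 0 | 0 0 -0.11 0 0 0 | 0 0 -0.117 0 0 0 | 0 0 -0.12 0 0 0")

```text
time_s: 5.15
tcp_pos: [0.5735, 0.039, 0.2497]
eef_rot: [-179.9, 0.0, -80.2]
contact_force: [0.3, -0.6, -1.5]
gripper_width: 0.0079
gripper_force: 25.0
```

```bash
python3 go.py .475 .286 .245 -86.9
```

```text
tool delta [-0.2601  0.0551  0.0047] rotvec [-0.12  0.02  6.68] tcp [0.5735 0.039  0.2497] t 5.15
```

>>> shift_gripper(ticks="-0.01 0.002 0 0 0 0.5 | -0.03 0.006 0 0 0 1 | -0.055 0.012 0 0 0 1.5 | -0.082 0.018 0 0 0 2 | -0.11 0.024 0 0 0 3 | -0.138 0.03 0 0 0 4 | -0.166 0.036 0 0 0 5 | -0.194 0.042 0 0 0 6 | -0.22 0.047 0 0 0 6.7 | -0.243 0.052 0 0 0 6.7 | -0.256 0.055 0 0 0 6.7 | -0.261 0.055 0 0 0 6.7")

```text
time_s: 6.15
tcp_pos: [0.4735, 0.2883, 0.2476]
eef_rot: [180.0, -0.0, -86.8]
contact_force: [-0.0, -0.8, -1.5]
gripper_width: 0.0082
gripper_force: 25.0
```

>>> shift_gripper(ticks="0 0 0 0 0 0 | 0 0 0 0 0 0 | 0 0 0 0 0 0")

```text
time_s: 6.4
tcp_pos: [0.4747, 0.2859, 0.2479]
eef_rot: [180.0, -0.0, -87.0]
contact_force: [0.2, -0.4, -1.9]
gripper_width: 0.0076
gripper_force: 25.0
```

```bash
python3 go.py .475 .287 .245 -86.9
```

Run:
```python
from plant import r
import cv2,numpy as np
for n in("wrist","scene","top"):
    c=r.capture(n);np.savez(n+"2.npz",**c)
    if n!="top":cv2.imwrite(f"pics/{n}2.png",c["frame"][:,:,::-1])
a=cv2.imread("pics/wrist2.png");b=cv2.imread("pics/scene2.png")[80:280,380:580];b=cv2.resize(b,(480,480),interpolation=cv2.INTER_CUBIC)
cv2.imwrite("pics/m2.png",np.hstack([cv2.resize(a[:,160:480],None,fx=1,fy=1),b]))
```

```text
tool delta [-0.0011 -0.0003  0.0029] rotvec [ 0.01 -0.02 -0.07] tcp [0.4747 0.2859 0.2479] t 6.4
```

View pics/m2.png

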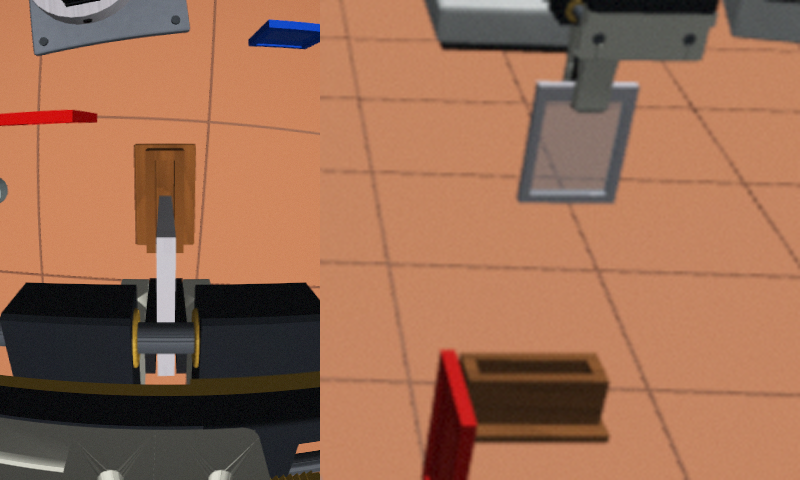

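The crop shows the filter held above the rest. In the wrist view the slot centreline is at x≈325 and the filter bar at x≈326, so they line up. The scene view shows the rest's wall-top corners at about (440,228), (496,227.5) and (500,240).

Run:
```python
from h import *
w,s,t=load("wrist2"),load("scene2"),load("top2")
f=lambda x:np.round(x,4).tolist()
def P(o,d,z):return f(o+d*(z-o[2])/d[2])
for p in((439.6,227.9),(495.8,227.5),(499.6,239.6),(442.5,240)):print("scene wall",P(*ray(s,*p),.05))
for p in((307,150),(344,150),(304,152),(348,152)):print("wrist",P(*fray(w,*p),.05))
# wall corners triangulated: far-end corner wrist vs scene
for p,q in(((306,149),(439.6,227.9)),):print(near(fray(w,*p),ray(s,*q)))
# filter lower edge in scene
C=lambda x,y:(380+(x-320)/2.4,80+y/2.4)
for p in((518,201),(613,202),(537,84),(638,87)):print("filter",P(*ray(s,*C(*p)),.196 if p[1]>150 else .286))
print(f(w["cam_to_world"][:3,3]))
for z in(.05,):
  Pc=cloud(t);m=(Pc[...,2]>.046)&(Pc[...,2]<.056)&(abs(Pc[...,0]-.475)<.05)&(abs(Pc[...,1]-.287)<.08);print("top",m.sum())
g=cv2.cvtColor(w["frame"],cv2.COLOR_RGB2HSV)
for y in(155,165,180):print(y,g[y,290:362,2].tolist())
```

```text
scene wall [0.4652, 0.2326, 0.05]
scene wall [0.4572, 0.3414, 0.05]
scene wall [0.4981, 0.3397, 0.05]
scene wall [0.5058, 0.2326, 0.05]
wrist [0.4954, 0.2326, 0.05]
wrist [0.4578, 0.2306, 0.05]
wrist [0.4983, 0.2348, 0.05]
wrist [0.4536, 0.2324, 0.05]
(array([0.49511162, 0.22823995, 0.06952396]), np.float64(0.0042972167765535675))
filter [0.4814, 0.2507, 0.196]
filter [0.4783, 0.32, 0.196]
filter [0.4817, 0.2496, 0.286]
filter [0.4818, 0.3187, 0.286]
[0.4781, 0.2064, 0.4303]
top 522
155 [207, 208, 208, 171, 116, 120, 134, 132, 134, 131, 140, 137, 142, 144, 137, 129, 117, 117, 117, 120, 118, 118, 115, 118, 123, 121, 123, 120, 121, 123, 129, 137, 141, 144, 145, 139, 136, 138, 136, 140, 138, 140, 131, 133, 126, 124, 117, 119, 119, 112, 119, 119, 118, 121, 129, 139, 136, 141, 143, 145, 141, 143, 142, 140, 140, 150, 201, 209, 206, 207, 207, 208]
165 [210, 208, 206, 181, 134, 113, 134, 133, 132, 133, 136, 136, 139, 139, 137, 124, 117, 117, 119, 119, 116, 120, 117, 118, 109, 94, 116, 126, 122, 122, 129, 127, 124, 127, 128, 125, 130, 130, 133, 136, 133, 130, 132, 117, 69, 120, 120, 118, 117, 120, 118, 121, 120, 120, 123, 129, 138, 140, 142, 143, 143, 141, 139, 142, 137, 149, 195, 207, 207, 206, 208, 207]
180 [207, 208, 207, 211, 157, 118, 127, 128, 125, 129, 129, 129, 136, 131, 129, 121, 123, 124, 122, 124, 124, 125, 124, 122, 114, 102, 106, 121, 118, 115, 121, 119, 115, 123, 119, 119, 123, 125, 125, 129, 125, 123, 127, 117, 68, 120, 121, 124, 119, 122, 122, 122, 123, 124, 138, 141, 145, 139, 135, 134, 133, 128, 133, 133, 141, 170, 197, 207, 205, 207, 206, 207]
```

Run:
```python
from h import *
w,t=load("wrist2"),load("top")
f=lambda x:np.round(x,4).tolist()
def P(o,d,z):return o+d*(z-o[2])/d[2]
for y,l,r_ in((165,305.5,344.5),(165,315,334),(180,305.5,343.5),(180,315,334)):
    a,b=P(*fray(w,l,y),.05),P(*fray(w,r_,y),.05);c=(a+b)/2
    n=np.array([np.cos(np.radians(3.1)),np.sin(np.radians(3.1))]);print(f(a),f(b),"w",f(np.linalg.norm(a-b)),"x of rest axis at y=.287:",f(c[0]-(.287-c[1])*np.tan(np.radians(3.1))))
g=cv2.resize(t["frame"][275:325,145:220],None,fx=10,fy=10,interpolation=cv2.INTER_CUBIC);cv2.imwrite("pics/rest.png",g[:,:,::-1])
```

```text
[0.4962, 0.2482, 0.05] [0.4563, 0.2461, 0.05] w 0.0399 x of rest axis at y=.287: 0.4741
[0.4865, 0.2477, 0.05] [0.4671, 0.2467, 0.05] w 0.0194 x of rest axis at y=.287: 0.4746
[0.4955, 0.2638, 0.05] [0.4564, 0.2617, 0.05] w 0.0392 x of rest axis at y=.287: 0.4746
[0.4857, 0.2633, 0.05] [0.4662, 0.2623, 0.05] w 0.0196 x of rest axis at y=.287: 0.4746
```

View pics/rest.png

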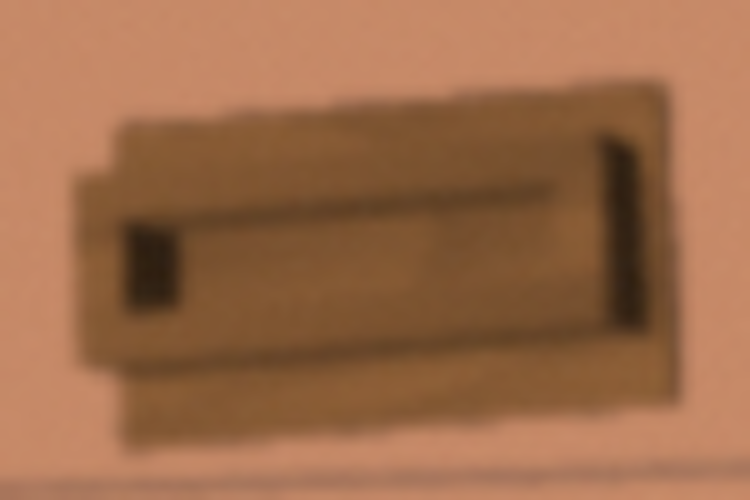

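The top crop shows the slot from (125,265) to (610,230), consistent with the wrist measurement. Wall width 39.5 mm and slot width 19.5 mm fit the z=0.05 plane. Lowering now.

>>> shift_gripper(ticks="-0.001 0 0.01 0 0 0 | -0.001 0 0.025 0 0 0 | -0.001 0 0.042 0 0 0 | -0.001 0 0.06 0 0 0 | -0.001 0 0.078 0 0 0 | -0.001 0 0.096 0 0 0 | -0.001 0 0.112 0 0 0 | -0.001 0 0.128 0 0 0 | -0.001 0 0.142 0 0 0 | -0.001 0 0.156 0 0 0 | -0.001 0 0.168 0 0 0 | -0.001 0 0.176 0 0 0")

```text
time_s: 7.55
tcp_pos: [0.4738, 0.2868, 0.07]
eef_rot: [179.9, -0.1, -87.0]
contact_force: [-0.6, -0.3, -2.2]
gripper_width: 0.0075
gripper_force: 25.0
```

>>> shift_gripper(ticks="0 0 0.002 0 0 0 | 0 0 0.004 0 0 0 | 0 0 0.006 0 0 0 | 0 0 0.007 0 0 0 | 0 0 0.007 0 0 0 | 0 0 0.007 0 0 0 | 0 0 0.007 0 0 0")

```text
time_s: 8.13
tcp_pos: [0.4746, 0.288, 0.0654]
eef_rot: [-180.0, 0.0, -86.9]
contact_force: [-0.5, 0.7, -1.2]
gripper_width: 0.0078
gripper_force: 25.0
```

>>> shift_gripper(ticks="0 0 0.001 0 0 0 | 0 0 0.002 0 0 0 | 0 0 0.003 0 0 0 | 0 0 0.004 0 0 0 | 0 0 0.005 0 0 0 | 0 0 0.005 0 0 0 | 0 0 0.005 0 0 0 | 0 0 0.005 0 0 0 | 0 0 0.005 0 0 0")

```text
time_s: 8.88
tcp_pos: [0.4744, 0.2878, 0.0599]
eef_rot: [180.0, 0.0, -86.9]
contact_force: [0.3, 0.5, -1.5]
gripper_width: 0.0078
gripper_force: 25.0
```

>>> shift_gripper(ticks="0 0 0.001 0 0 0 | 0 0 0.001 0 0 0 | 0 0 0.001 0 0 0 | 0 0 0.001 0 0 0")

```text
time_s: 9.22
tcp_pos: [0.4748, 0.2879, 0.0599]
eef_rot: [-179.9, 0.0, -86.9]
contact_force: [-0.7, -0.9, 6.4]
gripper_width: 0.008
gripper_force: 25.0
```

>>> shift_gripper(ticks="0 0 0 0 0 0 | 0 0 0 0 0 0 | 0 0 0 0 0 0 | 0 0 0 0 0 0 | 0 0 0 0 0 0 | 0 0 0 0 0 0 | 0 0 0 0 0 0 | 0 0 0 0 0 0", jaw=0.06)

```text
time_s: 9.88
tcp_pos: [0.4744, 0.2878, 0.0589]
eef_rot: [180.0, -0.0, -86.9]
contact_force: [-0.3, 0.2, 0.4]
gripper_width: 0.0553
gripper_force: 0.0
```

Run:
```python
from plant import r
import cv2,numpy as np
c=r.capture("scene");a=cv2.resize(c["frame"][150:290,390:540],None,fx=4,fy=4);cv2.imwrite("pics/s3.png",a[:,:,::-1])
```

```text
(no output)
```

View pics/s3.png

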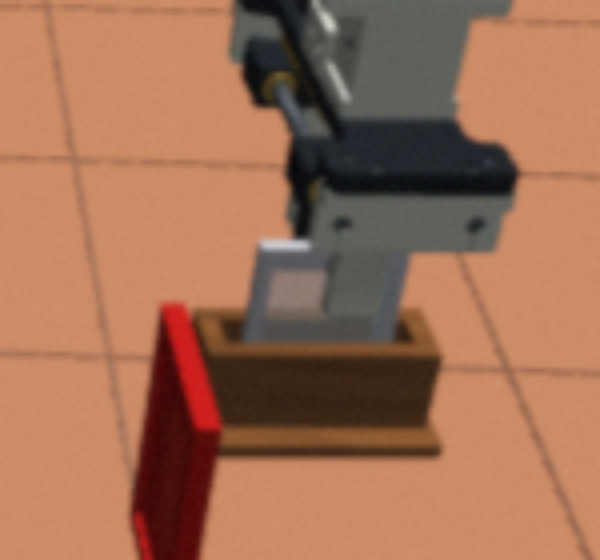

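The filter stands in the slot at about (330,290) in the crop. The 6.4 N floor contact before release confirms it was down. Opening fully and rising straight up.

>>> shift_gripper(ticks="0 0 0 0 0 0 | 0 0 0 0 0 0 | 0 0 0 0 0 0 | 0 0 0 0 0 0 | 0 0 0 0 0 0", jaw=0.088)

```text
time_s: 10.35
tcp_pos: [0.4744, 0.2878, 0.059]
eef_rot: [180.0, -0.0, -86.9]
contact_force: [-0.2, -0.2, 0.1]
gripper_width: 0.0856
gripper_force: 0.0
```

>>> shift_gripper(ticks="0 0 -0.005 0 0 0 | 0 0 -0.015 0 0 0 | 0 0 -0.03 0 0 0 | 0 0 -0.05 0 0 0 | 0 0 -0.07 0 0 0 | 0 0 -0.09 0 0 0 | 0 0 -0.11 0 0 0 | 0 0 -0.13 0 0 0 | 0 0 -0.145 0 0 0 | 0 0 -0.155 0 0 0 | 0 0 -0.16 0 0 0 | 0 0 -0.16 0 0 0")

```text
time_s: 11.35
tcp_pos: [0.4747, 0.2881, 0.2203]
eef_rot: [-179.9, 0.1, -86.9]
contact_force: [0.4, -0.5, -0.8]
gripper_width: 0.0879
gripper_force: 0.0
```

Run:
```python
from plant import r
from h import *
c=r.capture("top");P=cloud(c).reshape(-1,3)
m=(abs(P[:,0]-.475)<.06)&(abs(P[:,1]-.287)<.06)&(P[:,2]>.06)&(P[:,2]<.14);q=P[m];print(len(q),np.round(np.percentile(q,[2,50,98],axis=0),3))
c=r.capture("scene");P=cloud(c).reshape(-1,3)
m=(abs(P[:,0]-.475)<.06)&(abs(P[:,1]-.287)<.06)&(P[:,2]>.055)&(P[:,2]<.14);q=P[m];print(len(q),np.round(np.percentile(q,[2,50,98],axis=0),3))
for l,h in((.055,.065),(.088,.1)):
  print(np.round(np.median(q[(q[:,2]>l)&(q[:,2]<h)],0),4))
```

```bash
python3 go.py .440 .0164 .2 -170.2
```

```text
198 [[0.467 0.253 0.064]
 [0.472 0.285 0.097]
 [0.478 0.322 0.102]]
794 [[0.472 0.252 0.056]
 [0.477 0.286 0.078]
 [0.482 0.32  0.098]]
[0.4769 0.2873 0.0598]
[0.4781 0.287  0.0948]
tool delta [0.269  0.0485 0.0185] rotvec [ 2.000e-02 -5.000e-02  8.327e+01] tcp [0.474  0.2876 0.2183] t 11.45
```

The filter is upright with its top at 0.098 and centred in the slot. Moving on to the knob.

>>> shift_gripper(ticks="0.015 0.003 0 0 0 6.5 | 0.04 0.007 0 0 0 13.5 | 0.066 0.012 0 0 0 20.5 | 0.092 0.017 0 0 0 27.5 | 0.118 0.022 0 0 0 34.5 | 0.144 0.027 0 0 0 41.5 | 0.17 0.032 0 0 0 48.5 | 0.196 0.036 0 0 0 55.5 | 0.22 0.04 0 0 0 62.5 | 0.243 0.044 0 0 0 69.5 | 0.26 0.047 0 0 0 76.5 | 0.269 0.0485 0 0 0 83.3")

```text
time_s: 12.45
tcp_pos: [0.4392, 0.0147, 0.2179]
eef_rot: [-180.0, -0.1, -170.6]
contact_force: [0.3, 0.9, -0.3]
gripper_width: 0.0878
gripper_force: 0.0
```

>>> shift_gripper(ticks="0 0 0 0 0 0 | 0 0 0 0 0 0 | 0 0 0 0 0 0")

```text
time_s: 12.7
tcp_pos: [0.4402, 0.0168, 0.2184]
eef_rot: [-180.0, -0.1, -170.1]
contact_force: [-0.1, -0.1, 0.7]
gripper_width: 0.0878
gripper_force: 0.0
```

```bash
python3 go.py .440 .0164 .036 -170.2
```

Run:
```python
from plant import r
import cv2,numpy as np
c=r.capture("wrist");np.savez("wrist4.npz",**c);cv2.imwrite("pics/wrist4.png",c["frame"][:,:,::-1])
```

```text
tool delta [ 1.000e-04 -3.000e-04  1.824e-01] rotvec [-0.01 -0.06  0.14] tcp [0.4402 0.0168 0.2184] t 12.7
```

View pics/wrist4.png

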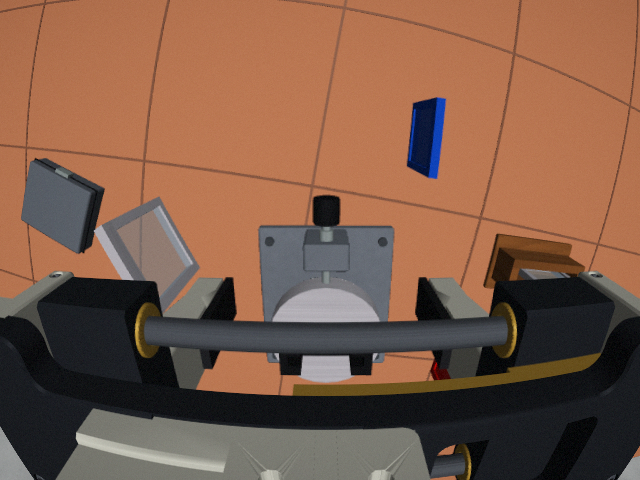

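The knob is at (326,210), centred between the fingers. Blue at (426,138) and the larger white plate at (150,250) are clear of the descent.

>>> shift_gripper(ticks="0 0 0.015 0 0 0 | 0 0 0.035 0 0 0 | 0 0 0.058 0 0 0 | 0 0 0.081 0 0 0 | 0 0 0.104 0 0 0 | 0 0 0.127 0 0 0 | 0 0 0.147 0 0 0 | 0 0 0.163 0 0 0 | 0 0 0.175 0 0 0 | 0 0 0.181 0 0 0 | 0 0 0.182 0 0 0 | 0 0 0.182 0 0 0")

```text
time_s: 13.75
tcp_pos: [0.4405, 0.0169, 0.0369]
eef_rot: [-180.0, -0.0, -170.1]
contact_force: [-0.2, -0.6, 0.6]
gripper_width: 0.0875
gripper_force: 0.0
```

>>> shift_gripper(ticks="0 0 0 0 0 0 | 0 0 0 0 0 0 | 0 0 0 0 0 0 | 0 0 0 0 0 0 | 0 0 0 0 0 0 | 0 0 0 0 0 0 | 0 0 0 0 0 0 | 0 0 0 0 0 0 | 0 0 0 0 0 0 | 0 0 0 0 0 0 | 0 0 0 0 0 0 | 0 0 0 0 0 0", jaw=0, grip_force=50)

```text
time_s: 14.75
tcp_pos: [0.4403, 0.0172, 0.0368]
eef_rot: [179.9, 0.0, -170.2]
contact_force: [-1.7, 4.8, -1.8]
gripper_width: 0.0205
gripper_force: 44.5
```

>>> shift_gripper(ticks="0 0 0 0 0 0 | 0 0 0 0 0 0 | 0 0 0 0 0 0")

```text
time_s: 15.0
tcp_pos: [0.4403, 0.0171, 0.0368]
eef_rot: [180.0, 0.0, -170.2]
contact_force: [-1.0, 5.7, -1.8]
gripper_width: 0.0203
gripper_force: 44.5
```

Run:
```python
from plant import r
import cv2,numpy as np
c=r.capture("top");a=cv2.resize(c["frame"][260:360,240:380],None,fx=4,fy=4)
d=r.capture("scene");b=cv2.resize(d["frame"][120:260,285:385],(285,400))
cv2.imwrite("pics/k5.png",np.hstack([a[:,:510],b])[:,:,::-1])
```

```text
(no output)
```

View pics/k5.png

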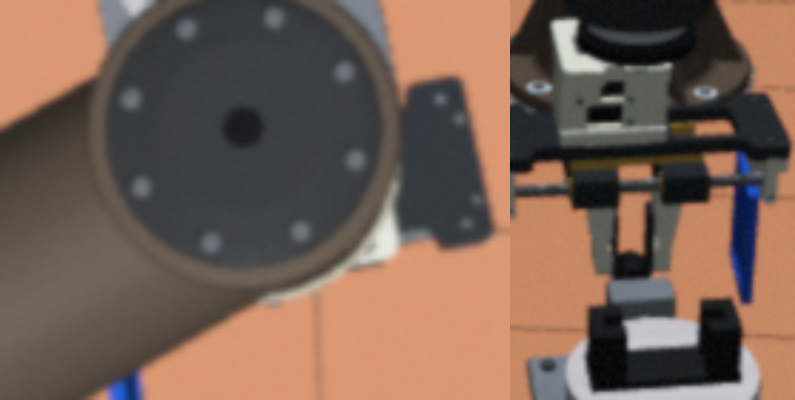

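The scene crop shows the knob gripped between the fingers at (632,262). Pulling gently now and watching the spring force.

>>> shift_gripper(ticks="0.001 0 0 0 0 0 | 0.002 0 0 0 0 0 | 0.003 0 0 0 0 0 | 0.004 0 0 0 0 0 | 0.005 0 0 0 0 0 | 0.006 0 0 0 0 0 | 0.007 0 0 0 0 0 | 0.008 0 0 0 0 0 | 0.008 0 0 0 0 0 | 0.008 0 0 0 0 0", grip_force=60)

```text
time_s: 15.93
tcp_pos: [0.4341, 0.0161, 0.037]
eef_rot: [179.9, 0.2, -170.2]
contact_force: [6.5, 3.7, -9.5]
gripper_width: 0.0199
gripper_force: 51.2
```

>>> shift_gripper(ticks="0.001 0 0 0 0 0 | 0.002 0 0 0 0 0 | 0.003 0 0 0 0 0 | 0.004 0 0 0 0 0 | 0.005 0 0 0 0 0 | 0.006 0 0 0 0 0 | 0.007 0 0 0 0 0 | 0.0075 0 0 0 0 0 | 0.0075 0 0 0 0 0 | 0.0075 0 0 0 0 0")

```text
time_s: 16.77
tcp_pos: [0.4274, 0.0151, 0.037]
eef_rot: [179.9, 0.2, -170.2]
contact_force: [8.9, 2.9, -12.8]
gripper_width: 0.0198
gripper_force: 50.4
```

>>> shift_gripper(ticks="0.0005 0 0 0 0 0 | 0.001 0 0 0 0 0 | 0.0015 0 0 0 0 0 | 0.002 0 0 0 0 0 | 0.0025 0 0 0 0 0 | 0.0025 0 0 0 0 0 | 0.0025 0 0 0 0 0 | 0.0025 0 0 0 0 0")

```text
time_s: 17.43
tcp_pos: [0.4252, 0.0147, 0.037]
eef_rot: [179.9, 0.3, -170.2]
contact_force: [10.0, 2.2, -15.2]
gripper_width: 0.02
gripper_force: 50.2
```

Run:
```python
from plant import r
import cv2,numpy as np
c=r.capture("wrist");np.savez("wrist6.npz",**c);a=cv2.resize(c["frame"][170:330,230:430],None,fx=3,fy=3)
cv2.imwrite("pics/k6.png",a[:,:,::-1])
```

View pics/k6.png

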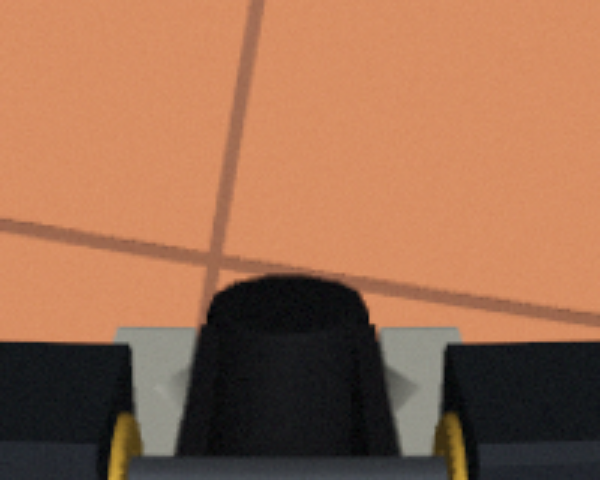

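The crop shows the knob between the pads. Its outer face has its lower rim at about (290,275) and upper rim at about (290,328). I'll use these to measure the knob's travel.

Run:
```python
from h import *
w=load("wrist6");f=lambda x:np.round(x,4).tolist()
n=np.array([np.cos(np.radians(9.8)),np.sin(np.radians(9.8)),0])
for p,z in(((290,275),.042),((290,330),.068)):
    o,d=fray(w,230+(p[0]-1)/3,170+(p[1]-1)/3);q=o+d*(z-o[2])/d[2];print(f(q),"pull",f(-(q-np.array([.440,.0164,0]))@n-.013))
print([w["frame"][v,326].tolist() for v in range(258,288,2)])
```

```text
[0.414, 0.0122, 0.042] pull 0.0134
[0.4126, 0.0119, 0.068] pull 0.0147
[[181, 116, 83], [158, 104, 79], [40, 31, 29], [6, 7, 9], [16, 15, 12], [9, 12, 14], [18, 15, 19], [10, 14, 14], [6, 3, 14], [17, 18, 20], [14, 17, 15], [14, 17, 17], [27, 30, 30], [27, 25, 28], [25, 29, 29]]
```

>>> shift_gripper(ticks="0.0005 0 0 0 0 0 | 0.001 0 0 0 0 0 | 0.0015 0 0 0 0 0 | 0.0015 0 0 0 0 0 | 0.0015 0 0 0 0 0 | 0.0015 0 0 0 0 0 | 0.0015 0 0 0 0 0 | 0.0015 0 0 0 0 0 | 0.0015 0 0 0 0 0 | 0.0015 0 0 0 0 0")

```text
time_s: 18.32
tcp_pos: [0.4245, 0.0146, 0.0371]
eef_rot: [179.9, 0.3, -170.2]
contact_force: [12.8, 0.6, -17.8]
gripper_width: 0.02
gripper_force: 49.3
```

The force rose from 10.0 to 12.8 N for only 0.7 mm of travel, so the plunger is at its stop. Holding for a moment to check for slip, then handing in.

>>> shift_gripper(ticks="0 0 0 0 0 0 | 0 0 0 0 0 0 | 0 0 0 0 0 0 | 0 0 0 0 0 0 | 0 0 0 0 0 0 | 0 0 0 0 0 0 | 0 0 0 0 0 0 | 0 0 0 0 0 0 | 0 0 0 0 0 0 | 0 0 0 0 0 0 | 0 0 0 0 0 0 | 0 0 0 0 0 0")

```text
time_s: 19.32
tcp_pos: [0.4244, 0.0146, 0.0371]
eef_rot: [179.9, 0.3, -170.2]
contact_force: [13.5, 1.6, -17.7]
gripper_width: 0.0197
gripper_force: 49.3
```

Run:
```python
from plant import r
from h import *
c=r.capture("wrist");w=c
n=np.array([np.cos(np.radians(9.8)),np.sin(np.radians(9.8)),0])
col=c["frame"][240:290,326].max(-1);v=240+np.where(col<60)[0][0]
o,d=fray(w,326,v);q=o+d*(.042-o[2])/d[2];print(v,"pull",-(q-np.array([.440,.0164,0]))@n-.013)
P=cloud(r.capture("scene")).reshape(-1,3)
m=(abs(P[:,0]-.475)<.06)&(abs(P[:,1]-.287)<.06)&(P[:,2]>.055)&(P[:,2]<.14);print(np.round(np.percentile(P[m],[2,50,98],axis=0),3))
```

```text
262 pull 0.013724532306367271
[[0.472 0.252 0.056]
 [0.477 0.286 0.078]
 [0.482 0.32  0.098]]
```

```bash
python3 -c "
from plant import r
print(r.close_job())"
```

```text
the job is handed in; nothing more can be done
None
```

The job is handed in: the filter stands upright in the wooden rest's slot, let go, and the gripper is holding the knob at its stop with about 13 N; no verdict was printed.

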